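Fit the keyed measuring element into the power meter

ROBOT

A 7-joint arm with a two-finger parallel gripper is mounted at the origin on the work surface. World frame = base frame: x ahead of the robot, y to its left, z up, the work surface at z = 0. Lengths are in mm, angles in rad, forces in N, time in s.
With the tool pointing down it reaches from about 400 to 900 mm from the base axis. Payload 5.6 kg.
Tool frame: the origin (TCP) lies at the very end of the fingers, on their centre line; the grasp point (between the pads) lies arm.grip_point_offset behind it (arm.grip_point_offset is the distance from the TCP to the grasp point, in mm); y points along the fingers, z is the direction in which the jaws open and shut, and the axes are right-handed (so a half turn about y gives the same grasp; the last joint's range is limited). The gripper opens to 92 mm and grips with 3 to 60 N. Pads are 20 mm wide; open, the fingers measure 128 mm over their backs; the gripper's body (75 mm by 189 mm) begins 69 mm behind the grasp point.
Start: joints at [1.13, 0.468, -0.012, 1.603, 0.006, 1.071, -0.056], TCP at [251.765, -599.269, 214.592] pointing down, gripper open.
Joint ranges: [-2.53, 2.53], [-0.31, 2.02], [-1.57, 1.55], [0.28, 2.44], [-1.29, 4.43], [0.15, 1.84], [-2.92, 2.92]. Speed limits (rad/s): [2.57, 2.57, 3.14, 3.14, 3.14, 3.14, 3.14].

INTERFACE

Orientations are given as [roll, pitch, yaw] about the fixed x, y, z axes, in that order (R = Rz(yaw) Ry(pitch) Rx(roll)).
In Python, from rig import arm gives the robot as it stands. The module is installed in compiled form; this text tells all that it offers.
- The arm moves only by the tool send_rows, never from a script. Its argument "targets" is a list of rows, each a list of 2 entries, a list of its own where there are three numbers: the shift along the tool's x, y, z in m, then the turn about the tool's y in degrees. In form: [[[dx, dy, dz], twist], ...]. A call has 1 to 5 rows; each row shifts and turns the commanded pose from where the row before left it, along the tool's axes as they then stand; what a row does not reach is not made up. A row lasts 1/8 s, in which the tool goes at most 62.5 mm and 10.7 degrees, less where a joint would pass 70% of its speed; a pose out of reach is approached as far as the arm can. A call is refused whole if a number of a shift passes 0.0625 or a number of a turn 10.7, either way. A call with a gripper value outside its range is refused whole. "jaw" is the closure in counts, from 0 (fully open) to 255 (shut), set as the call begins (left out, the last holds). The fingers move at their own pace and stop on an object; "squeeze" is the grip in N (left out, the last holds). Time passes only in rows, so rows that do not move let the fingers close. It gives the time, the measured TCP pose, the force and the opening at its end, in the units of the state.
- arm.get_obs(): the state, without advancing time (a new reading comes with each control period).
- arm.camera(name): name is "scene" or "top" or "wrist"; returns the picture (384x512x3 uint8, red, green, blue); there is no depth.
- arm.calibration(name): a dict with "vfov" (degrees; the focal length in pixels is half the picture's height over the tangent of half this angle, whatever the lens; pixels are square), "cx", "cy" (the principal point, pixels), "R" (3x3) and "t" (3): a world point X has camera coordinates R X + t; the wrist camera has in their place "mount" (4x4, takes a point from camera to tool coordinates, whose origin is the TCP and whose axes are the tool frame's). Camera axes: x right, y down, z forward; pixel columns grow to the right and rows downward; lengths in mm; the calibration is good to about 2 mm. A picture is of the moment at which its call begins: read the wrist's pose just before it. calibration takes no time and is no camera call.
- arm.job_done(): hands the job in, once; it reports no verdict.
The state is a dict: "time": time; "joint_positions": joint angles; "qd": joint speeds; "effort": joint torques, N m; "ee_pos": TCP position; "orientation": TCP orientation; "contact_force": force on the tool from outside, world axes, zero at the start; "wrist_torque": the same for the moment, N m; "gripper_width": finger opening in mm.
Only numpy, scipy, OpenCV 4.12 (cv2) and the standard library are available. Lean on these libraries where they do the work, as an engineer would, in place of code of your own. Each camera call takes 0.05 s, during which the arm holds its last target.

TASK

Get the radio power meter ready: first lift the blanking cover out of the meter's socket and press it into its matching rectangular cutout in the foam of the storage case, flush with the foam. Then take the element with the tall flat bar handle out of the foam, set it in the socket and turn it under light pressure until its key drops into the slot in the socket's floor and it is fully home, collar down on the socket rim, and let go. Never lean hard on the meter, leave the short round-knob element in its pocket, and do not disturb the mug or the screwdriver.

Things in the scene. Friction and masses are not known exactly. Their poses are not given: they have to be found in the camera images.
- meter: Fixed power meter, a dark steel box 60 mm tall, from x -65 to +65 and y -135 to +45 mm in its own frame. Origin on the desk directly under the socket axis, z up. Its flat dial lies on top towards -y; on top stands the round aluminium socket, 66 mm outside diameter, 30 mm tall, its rim 90 mm above the desk.
- socket_mouth (a point): Centre of the socket's top, level with its rim; axes as the meter's. A round well 44 mm wide, 18 deep, mouth bevelled 3 mm; its floor has one straight central slot 34.5 x 9.5 mm, 12 mm deep. The slot's direction differs each time and is not given: within 0.61 rad either side of the meter's x axis (visible from above once uncovered). It does not turn with the element.
- elem_mid (a point): Element to fit, about 0.16 kg, 81.5 mm tall: this point is on its axis half-way up. Flat black bar handle 38 mm long (along x), 16 thick (along y), from 9.25 mm below to 40.75 above this point; under it a 56 mm collar, 5 thick. Starts upright in one of the two round pockets, collar on the foam, handle within 0.5 rad of the case's y axis. Not engaged, this point is 23 mm above the socket rim.
- elem_key (a point): Middle of the tongue's underside on that element, 40.75 mm below elem_mid, same axes. Steel tongue (key) 32 mm along x, 7 along y, 9 tall; above it a round spigot 42 mm wide, 17.5 tall with bevelled foot, then the collar. Fits either way round. It first stands on the well floor; once it drops, it sinks 9 mm, collar on the rim, this point 26.5 mm below the rim.
- other_mid (a point): A second element with the same foot and collar but a short round knob handle (30 mm diameter, 24 tall). It stands in the other round pocket and stays there. Point on its axis, half-way up (27.75 mm above its underside).
- cover_mid (a point): White plastic blanking cover, about 70 g, 44 mm tall; point on its axis half-way up. From below: round spigot 40 mm wide, 10 tall; flange 60 (x) x 44 (y) x 8 mm, its top 4 mm below this point; bar handle 36 long (x), 12 thick (y), reaching 22 mm above this point. Starts plugged in the socket, flange on the rim, this point 12 mm above the rim, long side within 0.6 rad of the meter's x.
- case: Fixed storage case filled with grey foam, 118 x 278 mm, 45 mm tall, long along its y axis; origin on the desk under its centre. Rectangular cutout at its centre and two round pockets, 44 mm wide, 28 deep, at y = +90 and -90 mm.
- cutout_mouth (a point): Centre of the rectangular cutout at the foam's top (45 mm above the desk); axes as the case's. It measures 48 mm along x, 64 along y, 18 deep, its top edges bevelled 3 mm wide, 7 deep, so the cover goes in with its long side along the case's y, either way round. Fully in, the flange is flush with the foam and cover_mid is 4 mm above the foam.
- mug_mid (a point): White mug, 80 mm wide, 90 tall, bystander; point half-way up its axis.
- driver_mid (a point): Screwdriver, 180 mm long, lying on the desk, bystander; point near its middle.

How it is judged (in metres and radians):
On the way, in this order (a step that is already met when the one before it is completed fails the run):
1. the blanking cover is pressed flush into its cutout in the foam and let go, before the element is fitted (horizontal distance between cover_mid and cutout_mouth below 0.005 m and z of cover_mid in the frame of cutout_mouth below 0.0065 m and angle between cover_mid's own z axis and vertical below 0.08 rad and contact force between the fingers and cover below 0.1 N), for 0.2 s.
2. then the bar-handled element has dropped fully home in the socket (horizontal distance between elem_mid and socket_mouth below 0.004 m and z of elem_mid in the frame of socket_mouth below 0.0168 m and angle between elem_mid's own z axis and vertical below 0.07 rad), for 0.2 s.
At the end, for the whole second after the job is handed in: The element with the bar handle is fully home in the socket: at most 2.5 mm above its seat, within 4 mm of the socket axis and upright within 0.07 rad; the cover is in the foam cutout, at most 2.5 mm above flush, within 5 mm of its centre and level within 0.08 rad; both released and at rest (all of step 1 and all of step 2 and linear speed of each of elem, cover below 0.01 m/s); the robot touches nothing.
It fails at once if the meter is leaned on hard (more than 60 N) (contact force between meter and anything else above 60 N).
It fails at once if the round-knob element is moved by more than 10 mm (distance of other_mid from where it was at the start of the episode above 0.01 m).
It fails at once if the mug or screwdriver is moved by more than 20 mm, or the mug tips (distance of any of mug_mid, driver_mid from where it was at the start of the episode above 0.02 m or angle between mug_mid's own z axis and vertical above 0.3 rad).
It also fails if it takes over 69 s, if anything falls off the work surface, if the arm or the gripper's body presses on something with over 40 N, if the wrist force passes 120 N, or if a joint passes its speed limit or range.

## Working session

There is one attempt and no reset: what is moved stays moved. The work goes in short steps, Python scripts to look and compute and a tool call to move; the robot and the scene stay as the last step left them, time stands still between calls to the robot, and variables do not carry over. Pictures are saved under pics/ and viewed, and the job is handed in when it is done.

Besides the shell and the picture viewer there is one more tool, called after "Emit:" as name(argument=value, ...) on one line, values as JSON. send_rows: Moves the arm, as the interface text tells. Its arguments: {"type":"object","properties":{"targets":{"type":"array","items":{"type":"array"}},"jaw":{"type":"number"},"squeeze":{"type":"number"}},"required":["targets"]}

```bash
mkdir -p pics && python3 - <<'E'
from rig import arm
import cv2,numpy as np
o=arm.get_obs()
for k,v in o.items(): print(k,np.round(v,3))
print(arm.grip_point_offset)
for n in ("scene","top","wrist"):
    c=arm.calibration(n); print(n,{k:np.round(v,4).tolist() for k,v in c.items()})
for n in ("top","scene","wrist"):
    cv2.imwrite(f"pics/{n}0.png",cv2.cvtColor(arm.camera(n),cv2.COLOR_RGB2BGR))
E
```

```text
time 0.0
joint_positions [ 1.13   0.468 -0.012  1.604  0.006  1.071 -0.056]
qd [ 0.     0.002 -0.     0.    -0.001 -0.    -0.001]
effort [ 0.0000e+00 -5.2057e+01 -1.3000e-02 -2.4375e+01 -5.7000e-02  1.8000e-02
  0.0000e+00]
ee_pos [ 251.519 -598.714  213.653]
orientation [-1.573 -0.    -2.744]
contact_force [ 1.179 -0.091 -0.439]
wrist_torque [-0.037 -0.031 -0.023]
gripper_width 92.224
18.700000000000003
scene {'vfov': 56.0661, 'cx': 248.7719, 'cy': 190.1897, 'R': [[-0.381, 0.9246, -0.0014], [0.7131, 0.2929, -0.6369], [-0.5884, -0.2437, -0.771]], 't': [97.4285, -420.1609, 1498.088]}
top {'vfov': 46.1186, 'cx': 256.0858, 'cy': 188.6237, 'R': [[0.0196, -0.9998, 0.0088], [-0.9897, -0.0207, -0.1416], [0.1417, -0.0059, -0.9899]], 't': [129.0241, 641.2101, 1109.8827]}
wrist {'vfov': 60.7912, 'cx': 260.2034, 'cy': 189.9837, 'mount': [[0.0006, 0.9646, 0.2638, -72.2715], [0.0006, -0.2638, 0.9646, -170.5115], [1.0, -0.0004, -0.0008, -0.2421], [0.0, 0.0, 0.0, 1.0]]}
```

View pics/top0.png

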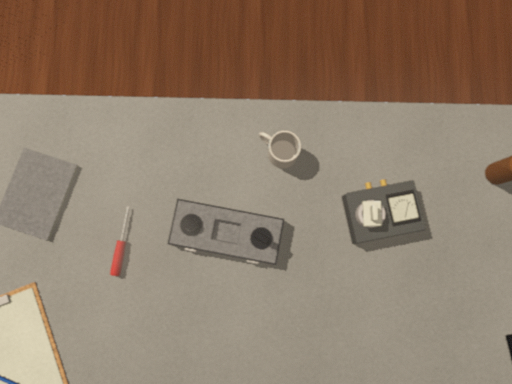

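View pics/scene0.png

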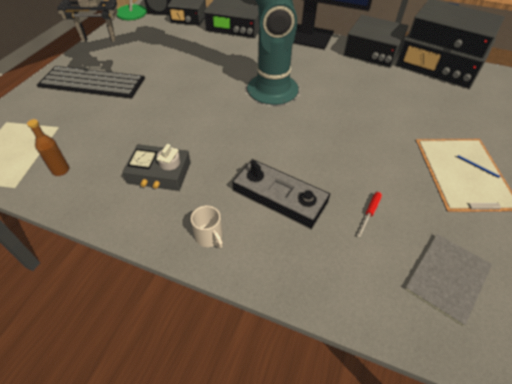

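View pics/wrist0.png

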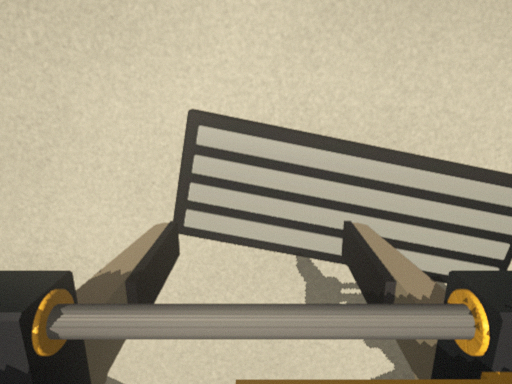

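```bash
cat > h.py <<'E'
import numpy as np,cv2
from rig import arm
from scipy.spatial.transform import Rotation as Ro
def cal(n,obs=None):
    c=arm.calibration(n); f=192/np.tan(np.radians(c['vfov'])/2)
    K=np.array([[f,0,c['cx']],[0,f,c['cy']],[0,0,1]])
    if n=='wrist':
        o=obs or arm.get_obs()
        T=np.eye(4);T[:3,:3]=Ro.from_euler('xyz',o['orientation']).as_matrix();T[:3,3]=o['ee_pos']
        M=np.linalg.inv(T@np.array(c['mount'])); return K,M[:3,:3],M[:3,3]
    return K,np.array(c['R']),np.array(c['t'])
def back(C,uv,z):
    K,R,t=C; d=R.T@np.linalg.inv(K)@np.array([uv[0],uv[1],1.]); o=-R.T@t
    return o+d*(z-o[2])/d[2]
def proj(C,X):
    K,R,t=C; X=np.atleast_2d(X); p=(K@(R@X.T+t[:,None])).T; return p[:,:2]/p[:,2:]
def save(name,im): cv2.imwrite(f"pics/{name}.png",cv2.cvtColor(im,cv2.COLOR_RGB2BGR))
E
python3 - <<'E'
import cv2
im=cv2.imread('pics/top0.png')
cv2.imwrite('pics/tz1.png',cv2.resize(im[190:274,160:294],None,fx=5.9,fy=5.9,interpolation=cv2.INTER_CUBIC))
cv2.imwrite('pics/tz2.png',cv2.resize(im[170:255,335:440],None,fx=7,fy=7,interpolation=cv2.INTER_CUBIC))
im=cv2.imread('pics/scene0.png')
cv2.imwrite('pics/sz1.png',cv2.resize(im[130:255,110:340],None,fx=3.4,fy=3.4,interpolation=cv2.INTER_CUBIC))
E
```

```text
(no output)
```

View pics/tz1.png

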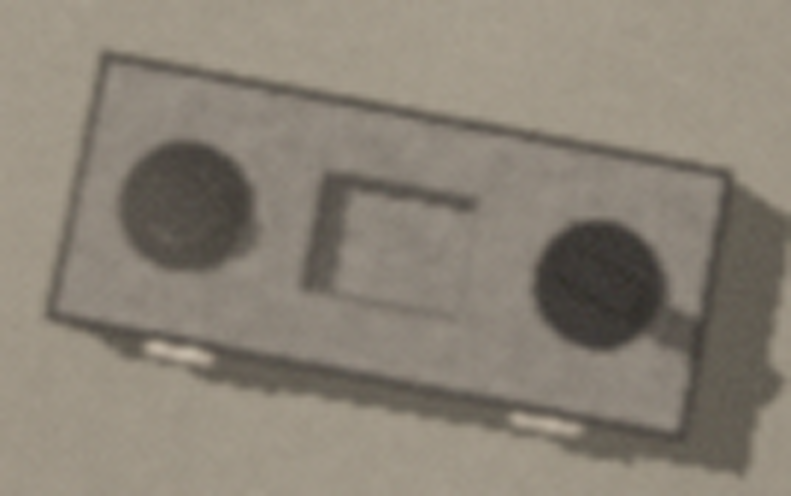

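View pics/tz2.png

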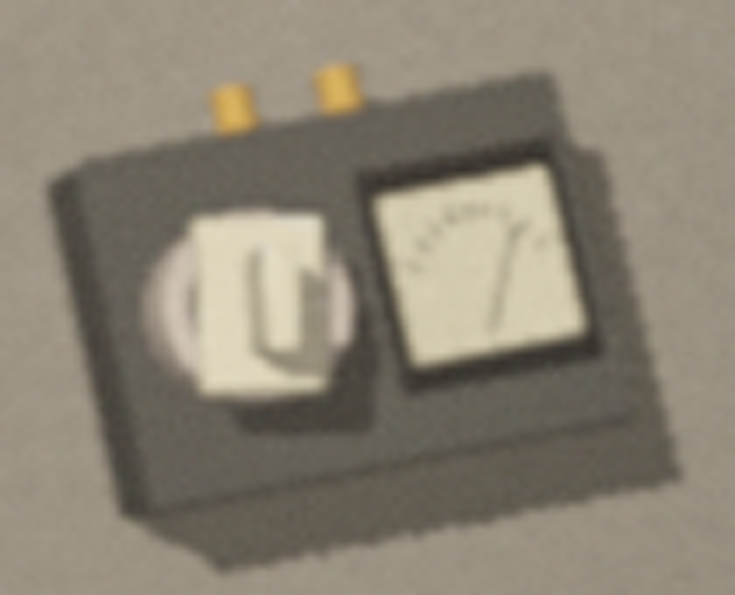

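View pics/sz1.png

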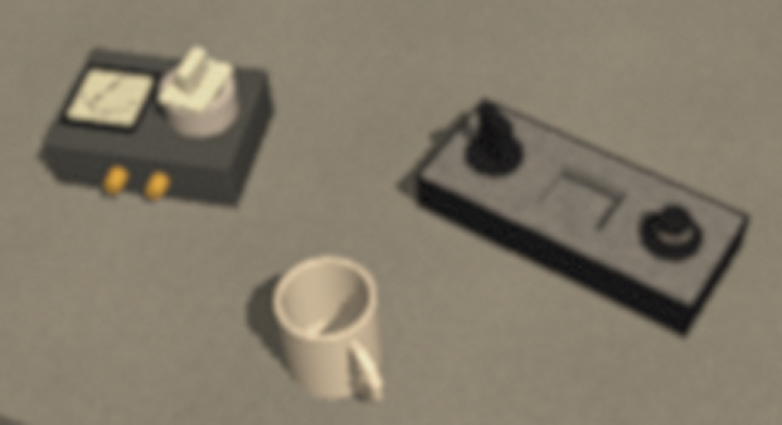

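```bash
python3 - <<'E'
from h import *
C=cal('top')
def p(uv,z,s,o): return back(C,(np.array(uv)+.5)/s-.5+np.array(o),z)
cor=[p(u,45,5.9,(160,190)) for u in [(104,53),(730,173),(685,437),(50,318)]]
print(np.round(cor,1)); c=np.mean(cor,0); print('case',c)
a=cor[0]-cor[1]; b=cor[3]-cor[2]; print(np.linalg.norm(a),np.linalg.norm(b))
for d in(a,b): print('y dir yaw',np.arctan2(-d[0],d[1]))
d=cor[0]-cor[3];e=cor[1]-cor[2];print(np.linalg.norm(d),[np.arctan2(q[1],q[0]) for q in(d,e)])
print('elem',p((600,285),50,5.9,(160,190)))
print('other',p((185,206),50,5.9,(160,190)))
fl=[p(u,98,7,(335,170)) for u in [(190,215),(325,215),(328,392),(200,395)]]
print('cover',np.round(fl,1),np.mean(fl,0))
m=[p(u,60,7,(335,170)) for u in [(85,163),(550,75)]]
m=[p(u,60,7,(335,170)) for u in [(50,185),(125,515)]]; 
print(m)
C2=cal('scene')
E
```

```text
[[608.7 342.5  45. ]
 [562.3  71.4  45. ]
 [449.9  89.2  45. ]
 [494.6 360.4  45. ]]
case [528.87019855 215.87248314  45.        ]
275.04208387951246 274.8391014860386
y dir yaw -0.16942542370726868
y dir yaw -0.1635294829263877
115.44353087521066 [np.float64(-0.15584010349023414), np.float64(-0.15747185544514317)]
elem [513.10497017 126.5272515   50.        ]
other [543.10095763 304.21389388  50.        ]
cover [[ 607.5 -115.7   98. ]
 [ 608.5 -162.9   98. ]
 [ 546.9 -162.7   98. ]
 [ 545.  -118.4   98. ]] [ 576.99767834 -139.9213839    98.        ]
[array([622.02657049, -74.50956873,  60.        ]), array([ 504.28803921, -100.355271  ,   60.        ])]
```

```bash
cat > plan.py <<'E'
import sys
from h import *
# usage: plan.py x y z yaw [maxstep_mm]
def plan(x,y,z,yaw,ms=55):
    o=arm.get_obs(); p=np.array(o['ee_pos']); R=Ro.from_euler('xyz',o['orientation']); 
    X=R.as_matrix()[:,0]; y0=np.arctan2(X[1],X[0])
    d=np.array([x,y,z])-p; dy=(yaw-y0+np.pi)%(2*np.pi)-np.pi
    n=int(max(np.ceil(np.linalg.norm(d)/ms),np.ceil(abs(np.degrees(dy))/10.5),1))
    print('yaw now %.3f'%y0,'d',np.round(d,1),'dyaw deg %.1f'%np.degrees(dy),'n',n)
    for i in range(n):
        yy=y0+dy*i/n
        Rt=Ro.from_euler('xyz',[-np.pi/2,0,yy]).as_matrix()
        s=Rt.T@d/n/1000
        print('[[%.4f,%.4f,%.4f],%.2f],'%(*s,-np.degrees(dy)/n), end='\n' if i%5==4 else ' ')
    print()
if __name__=='__main__': plan(*map(float,sys.argv[1:]))
E
python3 plan.py 577 -140 214 -3.14
```

```text
yaw now -2.744 d [3.254e+02 4.589e+02 1.000e-01] dyaw deg -22.7 n 11
[[-0.0434,-0.0000,-0.0270],2.06], [[-0.0424,-0.0000,-0.0285],2.06], [[-0.0414,-0.0000,-0.0301],2.06], [[-0.0403,-0.0000,-0.0315],2.06], [[-0.0391,-0.0000,-0.0330],2.06],
[[-0.0379,-0.0000,-0.0343],2.06], [[-0.0366,-0.0000,-0.0357],2.06], [[-0.0353,-0.0000,-0.0370],2.06], [[-0.0340,-0.0000,-0.0382],2.06], [[-0.0326,-0.0000,-0.0394],2.06],
[[-0.0311,-0.0000,-0.0406],2.06],
```

Emit:
send_rows(targets=[[[-0.0434, 0, -0.027], 2.06], [[-0.0424, 0, -0.0285], 2.06], [[-0.0414, 0, -0.03], 2.06], [[-0.0403, 0, -0.0315], 2.06], [[-0.0391, 0, -0.033], 2.06]], jaw=0)

```text
time: 0.78
ee_pos: [400.4, -389.2, 214.5]
orientation: [-1.571, -0.0, -2.925]
contact_force: [-0.4, 0.5, -0.2]
gripper_width: 92.0
```

Emit:
send_rows(targets=[[[-0.0379, 0, -0.0343], 2.06], [[-0.0366, 0, -0.0357], 2.06], [[-0.0353, 0, -0.037], 2.06], [[-0.034, 0, -0.0382], 2.06], [[-0.0326, 0, -0.0394], 2.06]])

```text
time: 1.4
ee_pos: [548.2, -180.8, 214.5]
orientation: [-1.571, -0.0, -3.105]
contact_force: [0.5, -0.7, 0.5]
gripper_width: 92.1
```

Emit:
send_rows(targets=[[[-0.0311, 0, -0.0406], 2.06], [[0, 0, 0], 0]])

```text
time: 1.65
ee_pos: [578.9, -135.2, 214.2]
orientation: [-1.573, 0.0, -3.132]
contact_force: [-0.4, -0.7, -0.2]
gripper_width: 92.0
```

```bash
python3 - <<'E'
from h import *
o=arm.get_obs(); print(o['time'],o['ee_pos'],o['orientation'],o['contact_force'],np.abs(o['qd']).max())
save('w1',cv2.resize(arm.camera('wrist'),None,fx=1.5,fy=1.5,interpolation=cv2.INTER_CUBIC))
E
```

```text
1.65 [ 578.90061924 -135.20656735  214.19146348] [-1.57307915e+00  4.07687448e-04 -3.13162089e+00] [-0.39132687 -0.72210032 -0.24519111] 0.06211109612412441
```

View pics/w1.png

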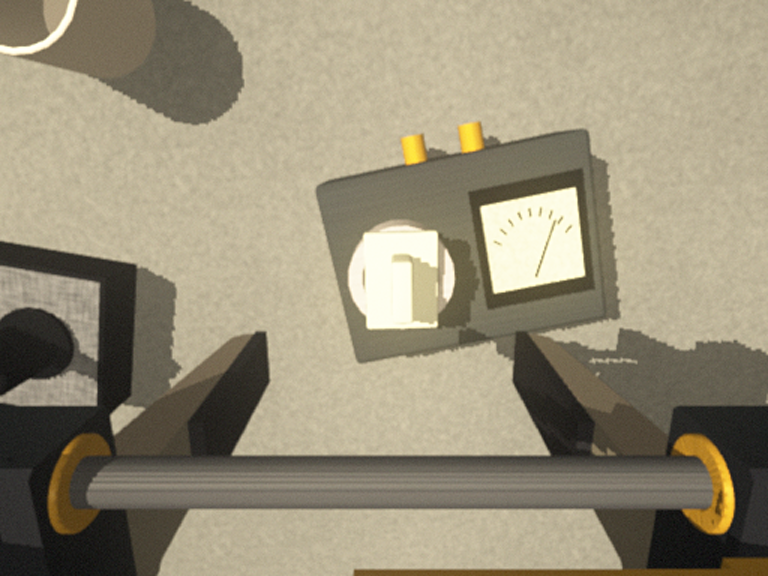

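```bash
python3 - <<'E'
from h import *
im=cv2.imread('pics/w1.png')[150:350,300:480]
cv2.imwrite('pics/w1z.png',cv2.resize(im,None,fx=3,fy=3,interpolation=cv2.INTER_CUBIC))
E
```

```text
(no output)
```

View pics/w1z.png

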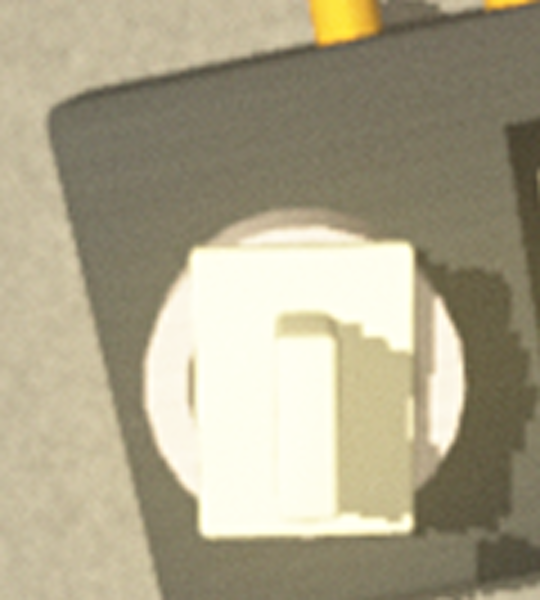

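```bash
python3 - <<'E'
from h import *
o={'ee_pos':[ 578.90061924,-135.20656735,214.19146348],'orientation':[-1.57307915,4.07687448e-04,-3.13162089]}
C=cal('wrist',o)
def p(u,z): return back(C,((np.array(u)+.5)/3+[300,150])/1.5-.5,z)
f=np.array([p(u,98) for u in [(192,245),(413,242),(413,537),(199,537)]])
print(np.round(f,1),f.mean(0))
print(np.arctan2(*(f[0]-f[3])[1::-1]),np.arctan2(*(f[1]-f[2])[1::-1]),np.linalg.norm(f[0]-f[3]),np.linalg.norm(f[1]-f[0]))
h=np.array([p(u,124) for u in [(276,334),(338,334),(335,520),(280,520)]])
print(np.round(h,1),h.mean(0),np.arctan2(*(h[0]-h[3])[1::-1]),np.arctan2(*(h[1]-h[2])[1::-1]))
# socket rim circle fit: left/right extents
print('rim',p((144,380),90),p((467,380),90))
m=[p(u,60) for u in [(50,112),(163,600)]];print(m,np.arctan2(*(m[0]-m[1])[1::-1]))
E
```

```text
[[ 605.5 -119.2   98. ]
 [ 606.5 -162.5   98. ]
 [ 545.2 -164.6   98. ]
 [ 544.7 -120.3   98. ]] [ 575.46942557 -141.6380019    98.        ]
0.018728637862507683 0.034442441415107224 60.7886305774349 43.28521024761706
[[ 593.6 -135.8  124. ]
 [ 593.7 -147.   124. ]
 [ 558.  -147.2  124. ]
 [ 557.9 -136.9  124. ]] [ 575.78736568 -141.71654226  124.        ] 0.030961103942743356 0.0052656072334998
rim [ 576.06399008 -108.68350705   90.        ] [ 576.73239387 -175.34396396   90.        ]
[array([628.16085628, -86.40775526,  60.        ]), array([ 514.64800597, -109.73947525,   60.        ])] 0.20271920410685382
```

```bash
python3 plan.py 575.6 -141.7 101 -3.12 40; python3 -c "
from rig import arm; print(arm.get_obs()['ee_pos'])"
```

```text
yaw now -3.135 d [  -1.9   -3.4 -113.1] dyaw deg 0.9 n 3
[[0.0007,0.0377,0.0011],-0.29], [[0.0007,0.0377,0.0011],-0.29], [[0.0007,0.0377,0.0011],-0.29], 
[ 577.53114049 -138.29094824  214.07254259]
```

Emit:
send_rows(targets=[[[0, 0, 0], 0], [[0, 0, 0], 0]])

```text
time: 1.95
ee_pos: [576.3, -142.2, 214.6]
orientation: [-1.57, -0.0, 3.141]
contact_force: [-0.5, 0.3, -0.1]
gripper_width: 91.8
```

```bash
python3 - <<'E'
from h import *
o=arm.get_obs(); print(o['time'],o['ee_pos'].tolist(),o['orientation'].tolist(),np.abs(o['qd']).max())
im=cv2.cvtColor(arm.camera('wrist'),cv2.COLOR_RGB2BGR)
cv2.imwrite('pics/w2.png',im)
cv2.imwrite('pics/w2z.png',cv2.resize(im[100:240,200:330],None,fx=4.2,fy=4.2,interpolation=cv2.INTER_CUBIC))
E
```

```text
1.95 [576.3280180295825, -142.15219812319276, 214.55987223204988] [-1.5701504744160575, -0.0004020373823603318, 3.1412821018923163] 0.004171460925307353
```

View pics/w2z.png

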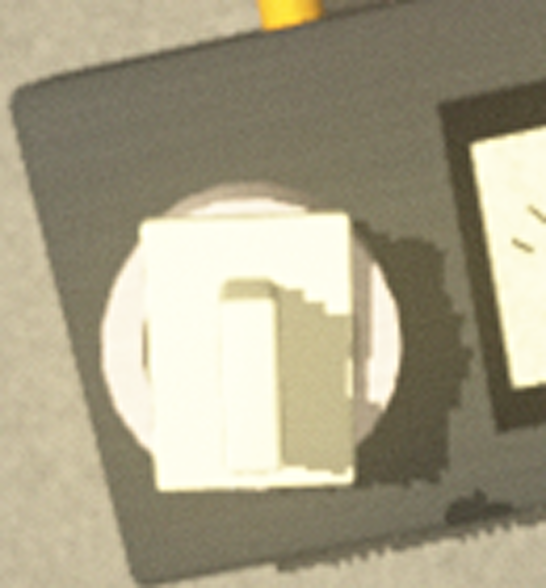

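```bash
python3 - <<'E'
from h import *
o={'ee_pos':[576.3280180295825, -142.15219812319276, 214.55987223204988],'orientation':[-1.5701504744160575, -0.0004020373823603318, 3.1412821018923163]}
C=cal('wrist',o)
def p(u,z): return back(C,((np.array(u)+.5)/4.2+[200,100])-.5,z)
a=lambda v:np.arctan2(v[1],v[0])
f=np.array([p(u,98) for u in [(142,218),(350,213),(354,485),(156,491)]])
print(np.round(f,1),f.mean(0),a(f[0]-f[3]),a(f[1]-f[2]),a(f[0]-f[1])-np.pi/2,a(f[3]-f[2])-np.pi/2)
h=np.array([p(u,124) for u in [(221,298),(276,296),(278,470),(226,472)]])
print(np.round(h,1),h.mean(0),a(h[0]-h[3]),a(h[1]-h[2]))
print('rim',p((101,345),90),p((403,345),90))
m=[p(u,60) for u in [(12,100),(135,584)]];print(m,a(m[0]-m[1]))
E
python3 plan.py 576 -141.7 101 -3.12 40
```

```text
[[ 605.2 -119.    98. ]
 [ 606.2 -162.6   98. ]
 [ 545.8 -164.5   98. ]
 [ 544.5 -120.7   98. ]] [ 575.42528904 -141.70578571   98.        ] 0.02847823185542404 0.03207441331881705 0.023154191900226273 0.031077780417171352
[[ 593.6 -136.1  124. ]
 [ 593.9 -146.7  124. ]
 [ 558.4 -147.2  124. ]
 [ 557.9 -136.8  124. ]] [ 575.94542055 -141.71360048  124.        ] 0.020787637462875565 0.01447182969428745
rim [ 575.79502499 -108.63068798   90.        ] [ 575.72832333 -175.37706674   90.        ]
[array([626.98622122, -86.29992978,  60.        ]), array([ 505.47080026, -111.95669108,   60.        ])] 0.20808375603063778
yaw now 3.142 d [  -0.5    0.2 -113.6] dyaw deg 1.2 n 3
[[0.0002,0.0379,-0.0001],-0.41], [[0.0001,0.0379,-0.0001],-0.41], [[0.0001,0.0379,-0.0001],-0.41],
```

Emit:
send_rows(targets=[[[0, 0.038, 0], -0.5], [[0, 0.038, 0], -0.5], [[0, 0.0375, 0], -0.5], [[0, 0, 0], 0], [[0, 0, 0], 0]])

```text
time: 2.62
ee_pos: [577.9, -141.1, 102.4]
orientation: [-1.57, 0.002, -3.114]
contact_force: [-0.4, -0.2, -0.4]
gripper_width: 92.3
```

Emit:
send_rows(targets=[[[0, 0, 0], 0], [[0, 0, 0], 0], [[0, 0, 0], 0], [[0, 0, 0], 0]], jaw=255, squeeze=30)

```text
time: 3.12
ee_pos: [577.2, -140.4, 101.3]
orientation: [-1.571, 0.0, -3.113]
contact_force: [1.4, -0.3, 0.1]
gripper_width: 54.0
```

Emit:
send_rows(targets=[[[0, 0, 0], 0], [[0, 0, 0], 0], [[0, 0, 0], 0], [[0, 0, 0], 0], [[0, 0, 0], 0]])

```text
time: 3.75
ee_pos: [577.0, -140.5, 101.0]
orientation: [-1.571, -0.0, -3.113]
contact_force: [-0.2, -0.4, -0.2]
gripper_width: 11.9
```

Emit:
send_rows(targets=[[[0, 0, 0], 0]])

```text
time: 3.88
ee_pos: [577.0, -140.5, 101.0]
orientation: [-1.571, -0.0, -3.113]
contact_force: [-0.0, -0.5, -0.3]
gripper_width: 11.7
```

Emit:
send_rows(targets=[[[0, -0.015, 0], 0], [[0, -0.03, 0], 0], [[0, -0.03, 0], 0], [[0, 0, 0], 0]])

```text
time: 4.38
ee_pos: [579.0, -140.7, 179.4]
orientation: [-1.569, 0.006, -3.113]
contact_force: [0.1, 0.0, -0.5]
gripper_width: 11.7
```

```bash
python3 - <<'E'
from h import *
o=arm.get_obs(); print(o['time'],o['ee_pos'].tolist(),o['orientation'].tolist(),np.abs(o['qd']).max(),o['gripper_width'])
im=cv2.cvtColor(arm.camera('wrist'),cv2.COLOR_RGB2BGR)
cv2.imwrite('pics/w3.png',cv2.resize(im,None,fx=1.5,fy=1.5,interpolation=cv2.INTER_CUBIC))
E
python3 plan.py 526 214 176 -1.735 50
```

```text
4.375 [578.9916014799711, -140.72469074318718, 179.39890891529944] [-1.5692791666736494, 0.005902183253552851, -3.113142387954777] 0.04870257084583355 11.683994498573108
yaw now -3.113 d [-51.7 354.5  -1.5] dyaw deg 79.0 n 8
[[0.0052,0.0002,-0.0445],-9.87], [[-0.0025,0.0002,-0.0447],-9.87], [[-0.0101,0.0002,-0.0436],-9.87], [[-0.0175,0.0002,-0.0412],-9.87], [[-0.0243,0.0002,-0.0376],-9.87],
[[-0.0304,0.0002,-0.0329],-9.87], [[-0.0356,0.0002,-0.0272],-9.87], [[-0.0397,0.0002,-0.0207],-9.87],
```

View pics/w3.png

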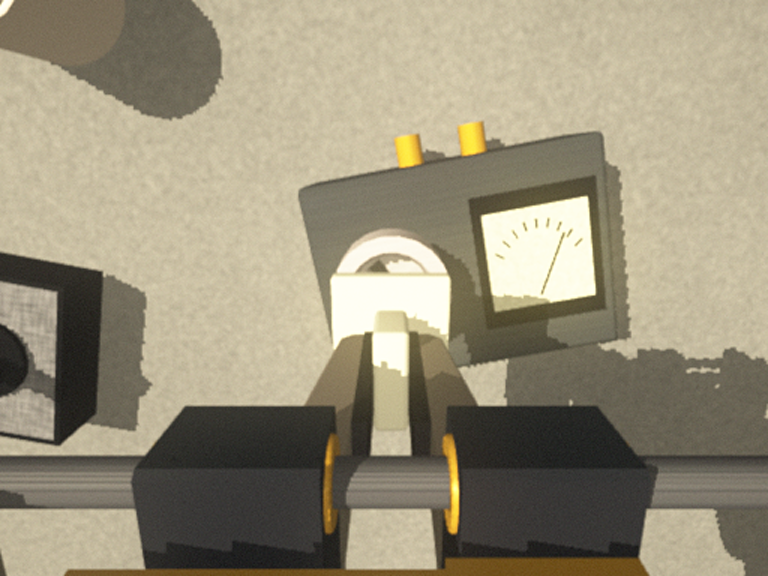

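Emit:
send_rows(targets=[[[0.0052, 0, -0.0445], -9.87], [[-0.0025, 0, -0.0447], -9.87], [[-0.0101, 0, -0.0436], -9.87], [[-0.0175, 0, -0.0412], -9.87], [[-0.0243, 0, -0.0376], -9.87]])

```text
time: 5.05
ee_pos: [543.6, 82.3, 174.9]
orientation: [-1.572, -0.001, -2.246]
contact_force: [0.5, 0.4, -0.6]
gripper_width: 11.6
```

Emit:
send_rows(targets=[[[-0.0304, 0, -0.0329], -9.87], [[-0.0356, 0, -0.0272], -9.87], [[-0.0397, 0, -0.0207], -9.87], [[0, 0, 0], 0], [[0, 0, 0], 0]])

```text
time: 5.68
ee_pos: [525.2, 213.0, 175.0]
orientation: [-1.572, -0.002, -1.736]
contact_force: [0.7, -1.0, -0.5]
gripper_width: 11.6
```

```bash
python3 - <<'E'
from h import *
o=arm.get_obs(); print(o['time'],o['ee_pos'].tolist(),o['orientation'].tolist(),np.abs(o['qd']).max(),o['gripper_width'])
im=cv2.cvtColor(arm.camera('wrist'),cv2.COLOR_RGB2BGR)
cv2.imwrite('pics/w4.png',cv2.resize(im,None,fx=1.5,fy=1.5,interpolation=cv2.INTER_CUBIC))
E
```

```text
5.675 [525.1705878898524, 212.97842293801153, 174.95998097572436] [-1.5723745040070043, -0.0016400844693136296, -1.7364400177840464] 0.017815166935480613 11.55218600871393
```

View pics/w4.png

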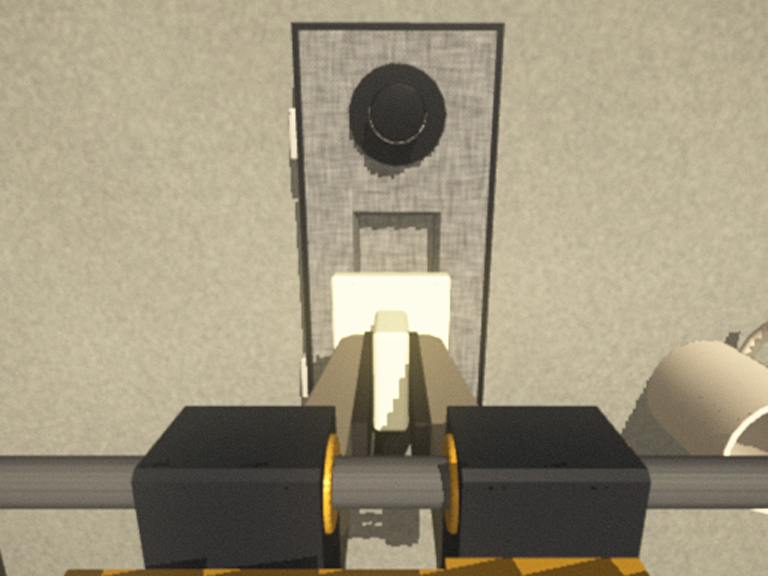

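```bash
python3 - <<'E'
from h import *
o={'ee_pos':[525.1705878898524, 212.97842293801153, 174.95998097572436],'orientation':[-1.5723745040070043, -0.0016400844693136296, -1.7364400177840464]}
C=cal('wrist',o)
im=cv2.imread('pics/w4.png')
cv2.imwrite('pics/w4z.png',cv2.resize(im[190:350,280:510],None,fx=3.4,fy=3.4,interpolation=cv2.INTER_CUBIC))
def p(u,z): return back(C,((np.array(u)+.5)/1.5)-.5,z)
R=Ro.from_euler('xyz',o['orientation']).as_matrix()
a=lambda v:np.arctan2(v[1],v[0])
c=[p(u,45) for u in [(292,24),(504,24),(480,405),(312,405)]]
print(np.round(c,1),np.linalg.norm(c[0]-c[1]),np.linalg.norm(c[2]-c[3]))
print('yaws', a(c[1]-c[0]),a(c[0]-c[3])-np.pi/2,a(c[1]-c[2])-np.pi/2)
for yaw in (-.165,):
    yd=np.array([-np.sin(yaw),np.cos(yaw),0]); m=(c[0]+c[1])/2; print('center',m-139*yd)
    q=[p(u,45) for u in [(355,212),(440,212)]]; print(q,np.linalg.norm(q[1]-q[0]),(q[0]+q[1])/2-32*yd,(q[0]+q[1])/2-35*yd)
    print('other',p((397,105),50), p((397,105),50)-180*yd)
f=[p(u,172) for u in [(332,275),(449,275)]]
for q in f: print('flange in tool',R.T@(q-np.array(o['ee_pos'])))
E
```

```text
[[492.6 361.6  45. ]
 [608.3 342.1  45. ]
 [567.6 111.4  45. ]
 [454.9 130.1  45. ]] 117.34495892286759 114.21377252290598
yaws -0.16678915443251136 -0.16138061676959214 -0.1747416036141769
center [527.64205645 214.71288271  45.        ]
[array([507.90265398, 253.84472494,  45.        ]), array([558.98849708, 245.28567535,  45.        ])] 51.797883115920335 [528.18950094 217.99981277  45.        ] [527.69674395 215.04055771  45.        ]
other [542.98745639 309.82521573  50.        ] [513.42203681 132.26991176  50.        ]
flange in tool [-29.89300996   2.94746677 -23.13128174]
flange in tool [-29.89062659   2.88024964  19.4627812 ]
```

View pics/w4z.png

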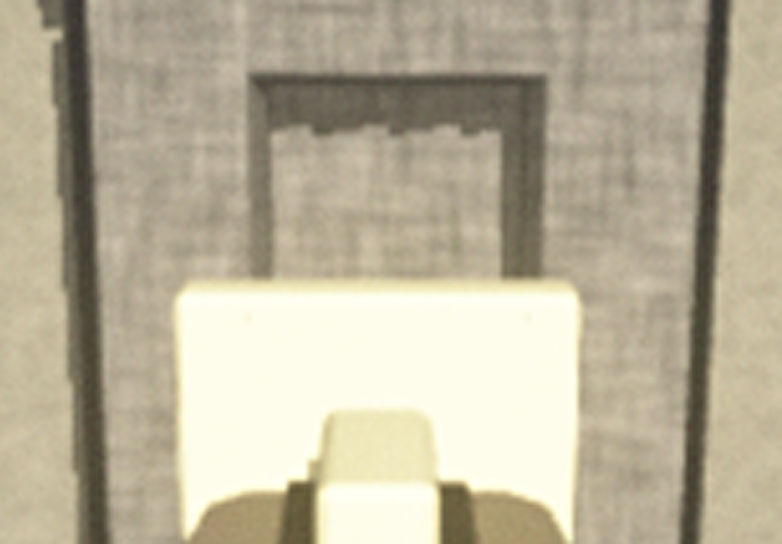

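```bash
python3 - <<'E'
from h import *
for i in range(2):
  c=arm.calibration('wrist');print(c['cx'],c['cy'],np.array(c['mount']).tolist())
C=cal('wrist',{'ee_pos':[0,0,0],'orientation':[0,0,0]});K,R,t=C
print(C)
o=-R.T@t; d=R.T@np.linalg.inv(K)@np.array([260.2,183,1]);print(o,d,o+d*178)
E
```

```text
260.20341312948347 189.9836843175044 [[0.0006281589147351169, 0.9647837117213102, 0.2630437131231758, -73.31626279653914], [0.0007071023256869411, -0.2630441277901024, 0.9647835440353675, -170.50908001509057], [0.9999995527112386, -0.00042003856266895176, -0.0008474343201830223, -1.6583020115810698], [0.0, 0.0, 0.0, 1.0]]
260.20341312948347 189.9836843175044 [[0.0006281589147351169, 0.9647837117213102, 0.2630437131231758, -73.31626279653914], [0.0007071023256869411, -0.2630441277901024, 0.9647835440353675, -170.50908001509057], [0.9999995527112386, -0.00042003856266895176, -0.0008474343201830223, -1.6583020115810698], [0.0, 0.0, 0.0, 1.0]]
(array([[327.31346425,   0.        , 260.20341313],
       [  0.        , 327.31346425, 189.98368432],
       [  0.        ,   0.        ,   1.        ]]), array([[ 6.28158915e-04,  7.07102326e-04,  9.99999553e-01],
       [ 9.64783712e-01, -2.63044128e-01, -4.20038563e-04],
       [ 2.63043713e-01,  9.64783544e-01, -8.47434320e-04]]), array([  1.8249229 ,  25.88222737, 183.7883312 ]))
[ -73.3162628  -170.50908002   -1.65830201] [ 2.42458715e-01  9.70395946e-01 -8.48899922e-04] [-30.15861151   2.22139838  -1.8094062 ]
```

```bash
python3 plan.py 529.5 214.7 75 -1.737 40
```

```text
yaw now -1.738 d [   3.9    2.3 -100.2] dyaw deg 0.0 n 3
[[-0.0010,0.0334,0.0012],-0.01], [[-0.0010,0.0334,0.0012],-0.01], [[-0.0010,0.0334,0.0012],-0.01],
```

Emit:
send_rows(targets=[[[-0.001, 0.0334, 0.0012], 0], [[-0.001, 0.0334, 0.0012], 0], [[-0.001, 0.0334, 0.0012], 0], [[0, 0, 0], 0], [[0, 0, 0], 0]])

```text
time: 6.35
ee_pos: [530.4, 216.0, 76.8]
orientation: [-1.57, 0.0, -1.737]
contact_force: [0.2, 0.3, -0.6]
gripper_width: 12.1
```

```bash
python3 - <<'E'
from h import *
o=arm.get_obs(); print(o['time'],o['ee_pos'].tolist(),o['orientation'].tolist(),np.abs(o['qd']).max(),o['gripper_width'],o['contact_force'])
print(np.array(arm.calibration('wrist')['mount'])[:3,3])
im=cv2.cvtColor(arm.camera('wrist'),cv2.COLOR_RGB2BGR)
cv2.imwrite('pics/w5.png',cv2.resize(im,None,fx=1.5,fy=1.5,interpolation=cv2.INTER_CUBIC))
E
```

```text
6.35 [530.436124645428, 215.98101398868243, 76.79868336471998] [-1.5697459926271924, 0.00035563857578657654, -1.736551887812042] 0.01824670510377918 12.077362015576952 [ 0.1774539   0.26065342 -0.57013059]
[ -73.31894082 -170.51417464   -1.65818508]
```

View pics/w5.png

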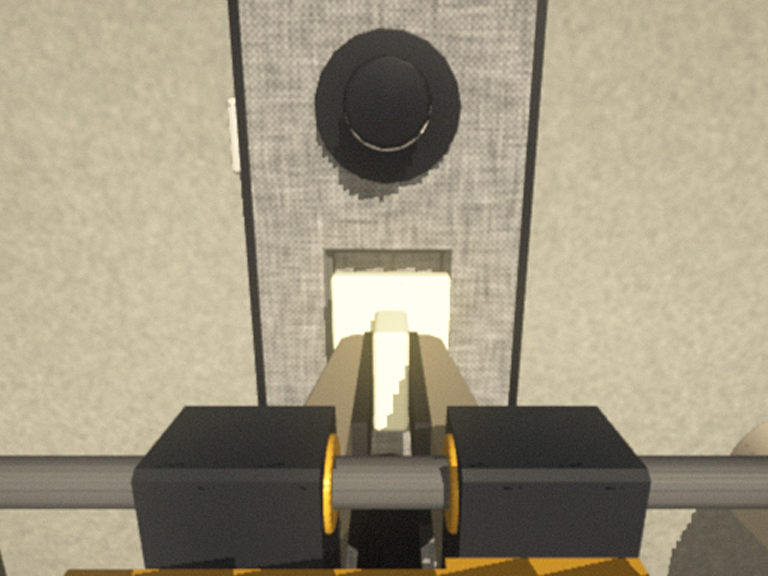

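```bash
python3 - <<'E'
from h import *
o={'ee_pos':[530.436124645428, 215.98101398868243, 76.79868336471998],'orientation':[-1.5697459926271924, 0.00035563857578657654, -1.736551887812042]}
C=cal('wrist',o)
im=cv2.imread('pics/w5.png')
cv2.imwrite('pics/w5z.png',cv2.resize(im[220:370,300:480],None,fx=4,fy=4,interpolation=cv2.INTER_CUBIC))
def p(u,z): return back(C,((np.array(u)+.5)/1.5)-.5,z)
R=Ro.from_euler('xyz',o['orientation']).as_matrix()
T=lambda q:np.round(R.T@(q-np.array(o['ee_pos'])),2)
for u in [(325,250),(451,250),(232,0),(546,0),(264,405),(513,405)]: print(u,T(p(u,45)))
print('fl',[T(p(u,73.8)) for u in [(332,275),(449,275)]])
print('other',T(p((388,105),50)))
E
```

```text
(325, 250) [-33.47  31.78 -29.29]
(451, 250) [-33.43  31.84  23.5 ]
(232, 0) [-127.21   31.78  -60.23]
(546, 0) [-127.14   31.9    55.57]
(264, 405) [ 38.59  31.72 -59.77]
(513, 405) [38.68 31.84 54.15]
fl [array([-29.89,   2.99, -23.14]), array([-29.85,   3.03,  19.48])]
other [-90.26  26.83  -2.75]
```

View pics/w5z.png

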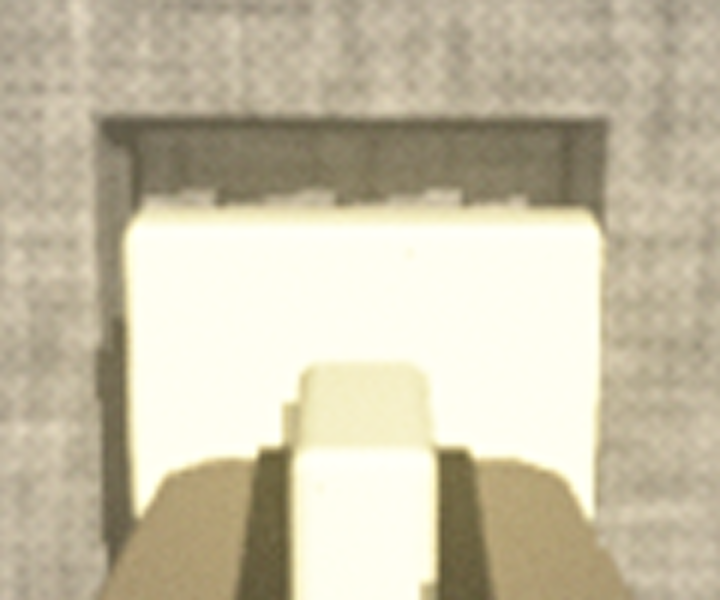

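Emit:
send_rows(targets=[[[0, 0.009, 0], 0], [[0, 0, 0], 0]])

```text
time: 6.65
ee_pos: [529.5, 216.1, 66.7]
orientation: [-1.571, -0.0, -1.735]
contact_force: [-0.1, -0.6, -1.4]
gripper_width: 11.6
```

```bash
python3 - <<'E'
from h import *
o=arm.get_obs(); print(o['time'],o['ee_pos'].tolist(),o['orientation'].tolist(),np.abs(o['qd']).max(),o['gripper_width'],o['contact_force'])
C=cal('wrist',o)
im=cv2.cvtColor(arm.camera('wrist'),cv2.COLOR_RGB2BGR)
im=cv2.resize(im,None,fx=1.5,fy=1.5,interpolation=cv2.INTER_CUBIC)
cv2.imwrite('pics/w6z.png',cv2.resize(im[220:370,300:480],None,fx=4,fy=4,interpolation=cv2.INTER_CUBIC))
E
```

```text
6.65 [529.4594376975772, 216.0995560979944, 66.7478004022164] [-1.5709861685628368, -0.000478444857217486, -1.7353382764257095] 0.006077741734128664 11.61235376569516 [-0.10783147 -0.57421606 -1.42528872]
```

View pics/w6z.png

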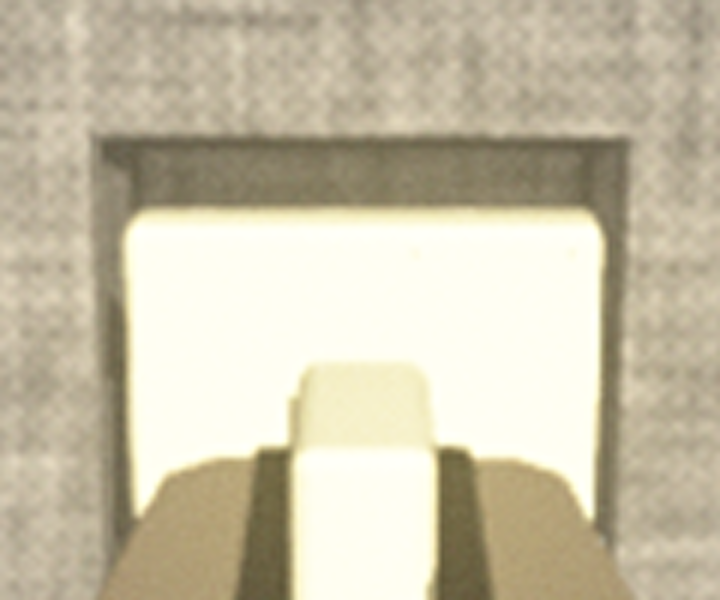

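```bash
python3 - <<'E'
from h import *
o=arm.get_obs()
C=cal('wrist',o)
R=Ro.from_euler('xyz',o['orientation']).as_matrix()
for u in [(95,139),(628,139)]:
    q=back(C,((np.array(u)+.5)/4+[300,220])/1.5-.5,45); print(R.T@(q-o['ee_pos']))
E
```

```text
[-33.64380716  21.90230803 -28.65272141]
[-33.61802134  21.90244613  24.56340532]
```

Emit:
send_rows(targets=[[[0.0012, 0.006, 0], 0], [[0, 0.006, 0], 0], [[0, 0.003, 0], 0], [[0, 0, 0], 0]])

```text
time: 7.2
ee_pos: [529.2, 215.2, 51.5]
orientation: [-1.571, -0.0, -1.735]
contact_force: [0.2, 0.8, -0.8]
gripper_width: 12.1
```

Emit:
send_rows(targets=[[[0, 0.002, 0], 0], [[0, 0.002, 0], 0], [[0, 0.001, 0], 0], [[0, 0, 0], 0]])

```text
time: 7.7
ee_pos: [529.6, 215.4, 48.0]
orientation: [-1.57, -0.0, -1.735]
contact_force: [-2.9, -1.5, 8.4]
gripper_width: 12.1
```

Emit:
send_rows(targets=[[[0, 0.002, 0], 0], [[0, 0, 0], 0]])

```text
time: 7.95
ee_pos: [529.6, 215.4, 47.9]
orientation: [-1.57, -0.001, -1.735]
contact_force: [-7.4, -2.7, 24.1]
gripper_width: 12.1
```

Emit:
send_rows(targets=[[[0, -0.0025, 0], 0], [[0, 0, 0], 0], [[0, 0, 0], 0], [[0, 0, 0], 0]], jaw=120)

```text
time: 8.45
ee_pos: [529.2, 215.2, 46.9]
orientation: [-1.571, -0.0, -1.735]
contact_force: [-0.8, -0.4, -0.8]
gripper_width: 47.9
```

Emit:
send_rows(targets=[[[0, -0.02, 0], 0], [[0, -0.05, 0], 0], [[0, -0.05, 0], 0], [[0.03, -0.03, 0], 0], [[0.03, 0, 0], 0]])

```text
time: 9.07
ee_pos: [521.1, 156.6, 201.5]
orientation: [-1.565, 0.003, -1.734]
contact_force: [0.7, 0.4, -0.7]
gripper_width: 48.9
```

```bash
python3 - <<'E'
from h import *
o=arm.get_obs(); print(o['time'],o['ee_pos'].tolist(),o['orientation'].tolist(),np.abs(o['qd']).max(),o['gripper_width'],o['contact_force'])
im=cv2.cvtColor(arm.camera('wrist'),cv2.COLOR_RGB2BGR)
cv2.imwrite('pics/w7.png',cv2.resize(im,None,fx=1.5,fy=1.5,interpolation=cv2.INTER_CUBIC))
E
```

```text
9.075 [521.1337812192938, 156.62917197188406, 201.52237129172772] [-1.5645359233045988, 0.002506827107278342, -1.7338347615744407] 0.4387602361485228 48.892043823594726 [ 0.72363594  0.36130722 -0.67178383]
```

View pics/w7.png

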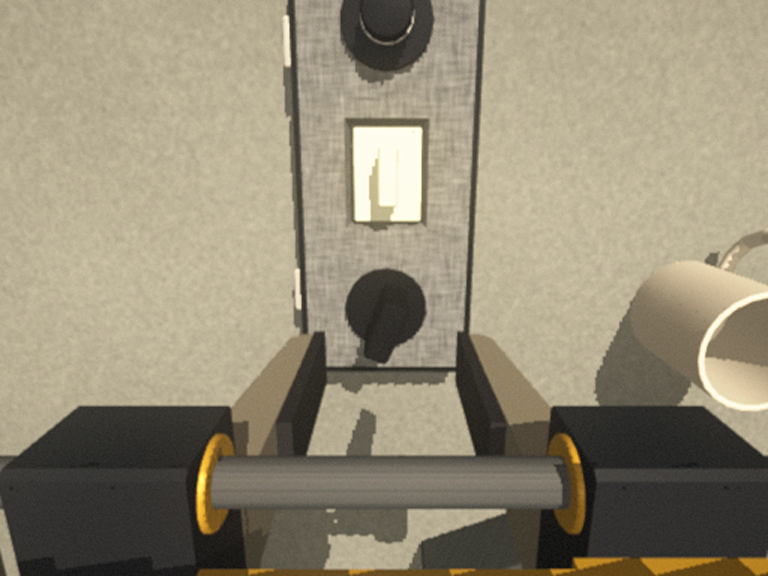

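```bash
python3 plan.py 513 126 190 -1.735 50;  python3 - <<'E'
from h import *
o={'ee_pos':[521.13,156.63,201.52],'orientation':[-1.5645,.0025,-1.7338]}
C=cal('wrist',o)
print(back(C,(np.array([385.5,307])+.5)/1.5-.5,50))
E
```

```text
yaw now -1.739 d [ -7.1 -25.1  -9.7] dyaw deg 0.2 n 1
[[0.0260,0.0097,-0.0028],-0.22], 
[511.91192034 128.14160765  50.        ]
```

Emit:
send_rows(targets=[[[0.018, 0.005, -0.0015], 0], [[0, 0, 0], 0], [[0, 0, 0], 0], [[0, 0, 0], 0]])

```text
time: 9.62
ee_pos: [515.1, 139.6, 192.3]
orientation: [-1.571, 0.001, -1.734]
contact_force: [-0.9, 1.2, 0.0]
gripper_width: 48.5
```

```bash
python3 - <<'E'
from h import *
o=arm.get_obs(); print(o['time'],o['ee_pos'].tolist(),o['orientation'].tolist(),np.abs(o['qd']).max(),o['gripper_width'],o['contact_force'])
im=cv2.cvtColor(arm.camera('wrist'),cv2.COLOR_RGB2BGR)
cv2.imwrite('pics/w8.png',im)
cv2.imwrite('pics/w8z.png',cv2.resize(im[120:260,190:330],None,fx=4,fy=4,interpolation=cv2.INTER_CUBIC))
g=np.clip(im[120:260,190:330].astype(float)*3,0,255).astype(np.uint8)
cv2.imwrite('pics/w8g.png',cv2.resize(g,None,fx=4,fy=4,interpolation=cv2.INTER_CUBIC))
E
```

```text
9.625 [515.1359713472955, 139.56537539351442, 192.28020164286013] [-1.5711472408464473, 0.0005099617375865506, -1.7336752340664707] 0.0033819466049547393 48.535133585209 [-0.87077024  1.15257325  0.00905309]
```

View pics/w8z.png

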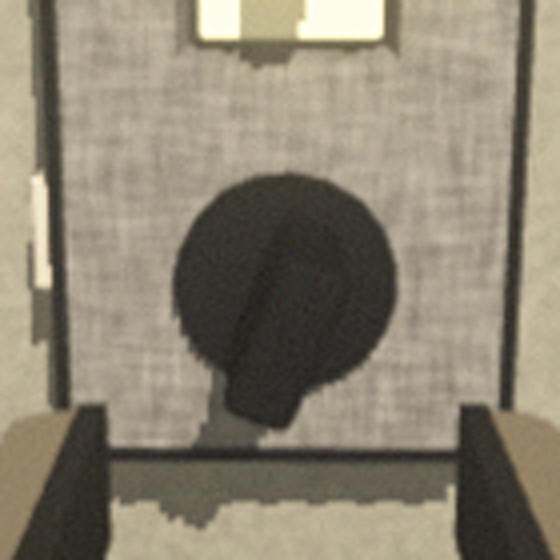

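View pics/w8g.png

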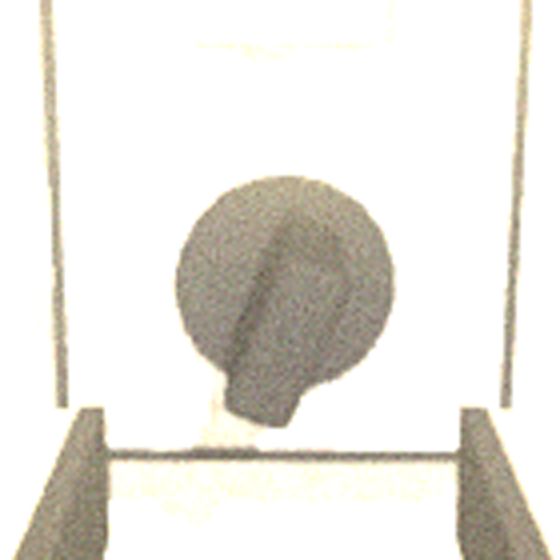

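```bash
python3 - <<'E'
import cv2,numpy as np
im=cv2.imread('pics/w8.png')[150:240,225:300]
g=im.astype(np.float32).mean(2); g=cv2.bilateralFilter(g,7,8,2)
g=np.clip((g-35)*7,0,255).astype(np.uint8)
cv2.imwrite('pics/w8h.png',cv2.resize(g,None,fx=7,fy=7,interpolation=cv2.INTER_CUBIC))
E
```

```text
(no output)
```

View pics/w8h.png

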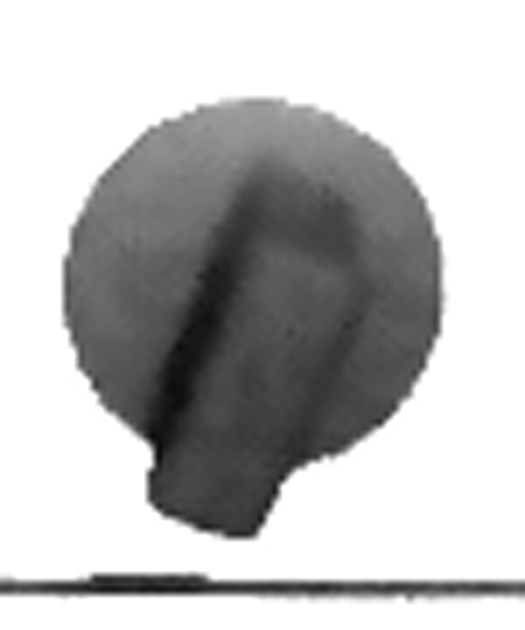

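```bash
python3 - <<'E'
from h import *
o={'ee_pos':[515.1359713472955, 139.56537539351442, 192.28020164286013],'orientation':[-1.5711472408464473, 0.0005099617375865506, -1.7336752340664707]}
C=cal('wrist',o)
def p(u,z): return back(C,(np.array(u)+.5)/7-.5+[225,150],z)
a=lambda v:np.arctan2(v[1],v[0])
h=np.array([p(u,100) for u in [(240,240),(370,290),(255,537),(153,508)]])
print(np.round(h,1),h.mean(0),a(h[3]-h[0]),a(h[2]-h[1]),np.linalg.norm(h[0]-h[3]),np.linalg.norm(h[1]-h[2]),np.linalg.norm(h[0]-h[1]))
print([np.round(p(u,50),1) for u in[(65,285),(442,285),(253,97)]])
K,R,t=C
th=np.linspace(0,2*np.pi,60)
for c in [(512.5,127),(512,128)]:
  q=proj(C,np.c_[c[0]+28*np.cos(th),c[1]+28*np.sin(th),50+0*th]); q=(q-[225,150]+.5)*7-.5
  print(c,q.min(0),q.max(0))
E
```

```text
[[513.3 146.9 100. ]
 [527.5 138.4 100. ]
 [508.9 109.6 100. ]
 [497.3 115.4 100. ]] [511.74862103 127.57721682 100.        ] -2.0402736123332503 -2.144595470151718 35.403023328406 34.25203444689517 16.631371630459988
[array([485.4, 132.1,  50. ]), array([538.1, 123.4,  50. ]), array([516.1, 154.4,  50. ])]
(512.5, 127) [61.7707282  94.29708423] [457.1615123  475.65304016]
(512, 128) [56.99767245 87.83844112] [452.67047611 469.75330035]
```

```bash
python3 plan.py 513.4 127.2 120 -2.09 37
```

```text
yaw now -1.734 d [ -1.8 -12.3 -72.3] dyaw deg -20.4 n 2
[[0.0062,0.0361,0.0001],10.21], [[0.0061,0.0361,0.0012],10.21],
```

Emit:
send_rows(targets=[[[0.0062, 0.036, 0.0001], 10.2], [[0.0061, 0.036, 0.0012], 10.2], [[0, 0, 0], 0], [[0, 0, 0], 0]])

```text
time: 10.18
ee_pos: [514.1, 127.5, 121.4]
orientation: [-1.57, 0.001, -2.087]
contact_force: [0.3, 0.4, 0.7]
gripper_width: 48.5
```

```bash
python3 - <<'E'
from h import *
o=arm.get_obs(); print(o['time'],o['ee_pos'].tolist(),o['orientation'].tolist(),np.abs(o['qd']).max(),o['gripper_width'],o['contact_force'])
im=cv2.cvtColor(arm.camera('wrist'),cv2.COLOR_RGB2BGR)
cv2.imwrite('pics/w9.png',im)
g=np.clip(im.astype(float)*2,0,255).astype(np.uint8)
cv2.imwrite('pics/w9g.png',cv2.resize(g,None,fx=1.5,fy=1.5,interpolation=cv2.INTER_CUBIC))
E
```

```text
10.175 [514.0506692680234, 127.45890948034535, 121.41005289860496] [-1.5701288986991462, 0.0013967242997197094, -2.0870875722038744] 0.014201435750827525 48.54151369650358 [0.25469305 0.37704691 0.67099426]
```

View pics/w9g.png

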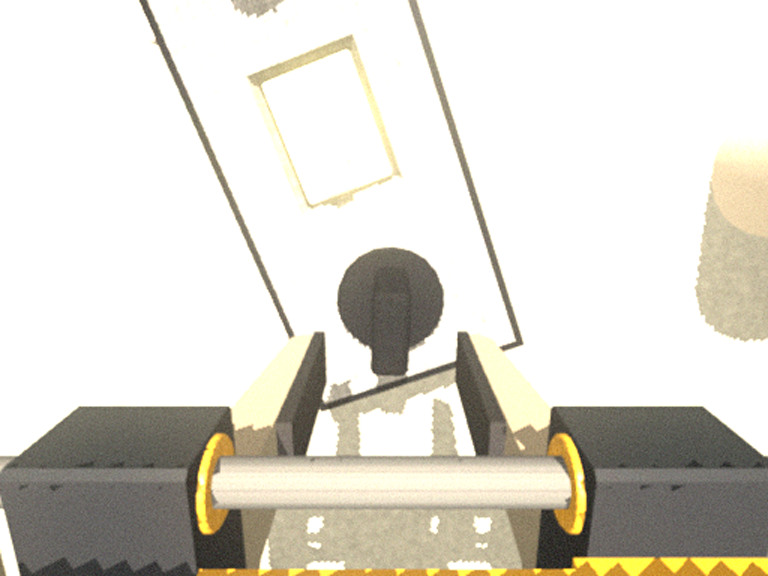

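Emit:
send_rows(targets=[[[0, 0.031, 0], 0], [[0, 0.0305, 0], 0], [[0, 0, 0], 0], [[0, 0, 0], 0]])

```text
time: 10.72
ee_pos: [514.6, 127.0, 60.5]
orientation: [-1.569, 0.002, -2.09]
contact_force: [0.1, 0.2, -0.4]
gripper_width: 48.7
```

Emit:
send_rows(targets=[[[0, 0, 0], 0], [[0, 0, 0], 0], [[0, 0, 0], 0], [[0, 0, 0], 0], [[0, 0, 0], 0]], jaw=255, squeeze=40)

```text
time: 11.35
ee_pos: [513.5, 126.3, 59.2]
orientation: [-1.57, 0.0, -2.091]
contact_force: [0.5, -0.7, 4.9]
gripper_width: 16.1
```

Emit:
send_rows(targets=[[[0, -0.01, 0], 0], [[0, -0.03, 0], 0], [[0, -0.03, 0], 0], [[0, -0.035, 0], 0]])

```text
time: 11.85
ee_pos: [512.7, 126.2, 164.7]
orientation: [-1.572, -0.001, -2.091]
contact_force: [0.1, 0.6, -2.2]
gripper_width: 16.1
```

```bash
python3 plan.py 512 -155 165 -2.94 55
```

```text
yaw now -2.091 d [  -0.7 -281.2    0.3] dyaw deg -48.7 n 6
[[0.0407,-0.0001,0.0232],8.11], [[0.0370,-0.0001,0.0287],8.11], [[0.0326,-0.0001,0.0336],8.11], [[0.0276,-0.0001,0.0379],8.11], [[0.0219,-0.0001,0.0414],8.11],
[[0.0159,-0.0001,0.0441],8.11],
```

Emit:
send_rows(targets=[[[0.0407, 0, 0.0232], 8.1], [[0.037, 0, 0.0287], 8.1], [[0.0326, 0, 0.0336], 8.1], [[0.0276, 0, 0.0379], 8.1], [[0.0219, 0, 0.0414], 8.1]])

```text
time: 12.48
ee_pos: [512.4, -109.2, 164.1]
orientation: [-1.571, 0.0, -2.802]
contact_force: [0.3, -0.6, -1.5]
gripper_width: 15.8
```

Emit:
send_rows(targets=[[[0.0159, 0, 0.0441], 8.1], [[0, 0, 0], 0], [[0, 0, 0], 0], [[0, 0, 0], 0]])

```text
time: 12.98
ee_pos: [512.8, -153.1, 163.9]
orientation: [-1.572, 0.0, -2.936]
contact_force: [0.4, 0.7, -1.7]
gripper_width: 15.8
```

```bash
python3 - <<'E'
from h import *
o=arm.get_obs(); print(o['time'],o['ee_pos'].tolist(),o['orientation'].tolist(),np.abs(o['qd']).max(),o['gripper_width'],o['contact_force'])
print(np.array(arm.calibration('wrist')['mount'])[:3,3])
im=cv2.cvtColor(arm.camera('wrist'),cv2.COLOR_RGB2BGR)
cv2.imwrite('pics/w10.png',im)
cv2.imwrite('pics/w10b.png',cv2.resize(im,None,fx=1.5,fy=1.5,interpolation=cv2.INTER_CUBIC))
E
```

```text
12.975 [512.7981090623005, -153.14819198806973, 163.8973543338376] [-1.5715420048160125, 2.533151180483806e-05, -2.9364831165264746] 0.00409629485789083 15.847149524340086 [ 0.36423607  0.70436368 -1.73760628]
[-7.22588307e+01 -1.70512336e+02  1.08983008e-01]
```

View pics/w10b.png

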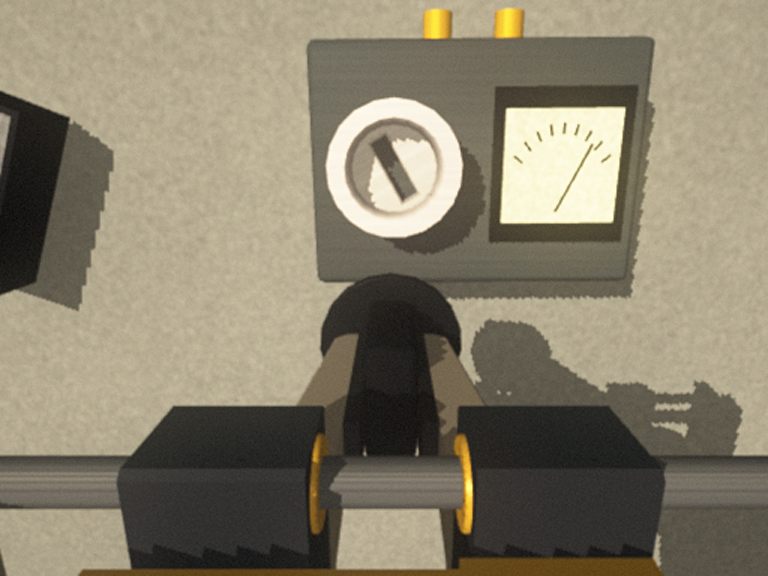

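```bash
python3 - <<'E'
import cv2
im=cv2.imread('pics/w10.png')
cv2.imwrite('pics/w10z.png',cv2.resize(im[55:170,205:320],None,fx=6,fy=6,interpolation=cv2.INTER_CUBIC))
E
```

```text
(no output)
```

View pics/w10z.png

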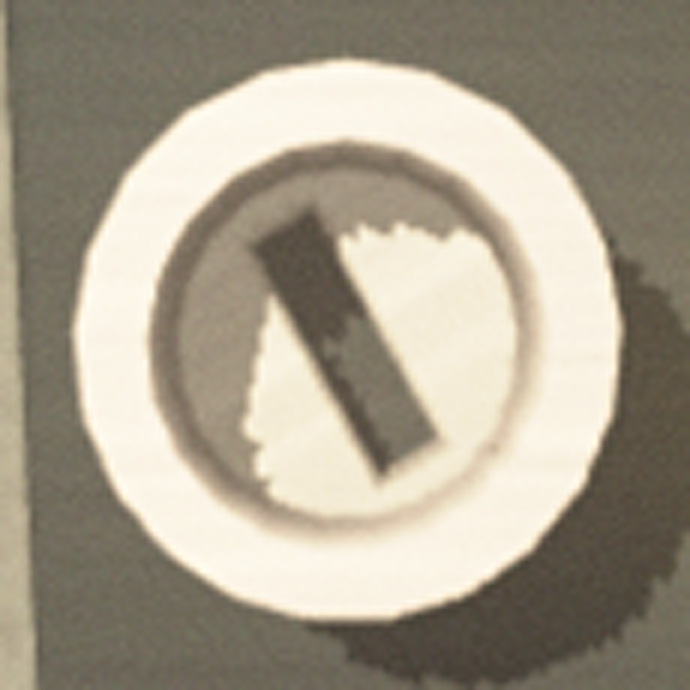

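```bash
python3 - <<'E'
from h import *
o={'ee_pos':[512.7981090623005, -153.14819198806973, 163.8973543338376],'orientation':[-1.5715420048160125, 2.533151180483806e-05, -2.9364831165264746]}
C=cal('wrist',o)
def p(u,z): return back(C,(np.array(u)+.5)/6-.5+[205,55],z)
a=lambda v:np.arctan2(v[1],v[0])
s=np.array([p(u,72) for u in [(252,247),(315,208),(437,438),(380,482)]])
print(np.round(s,1),s.mean(0),a(s[3]-s[0]),a(s[2]-s[1]),np.linalg.norm(s[0]-s[3]),np.linalg.norm(s[1]-s[0]),np.linalg.norm(s[2]-s[3]))
from scipy.optimize import minimize
ob=[(73,340),(622,335),(345,60),(355,620),(130,160),(560,160)]
Q=np.array([p(u,90)[:2] for u in ob]);print(np.round(Q,1))
f=lambda v:((np.hypot(*(Q-v[:2]).T)-v[2])**2).sum()
r=minimize(f,[575,-142,33]);print('rim',r.x,r.fun)
R=Ro.from_euler('xyz',o['orientation']).as_matrix()
# collar in hand
zc=163.9-9.25
for u in [(320,330),(461,330),(391,272)]:
    q=back(C,(np.array(u)+.5)/1.5-.5,zc); print('collar tool',R.T@(q-np.array(o['ee_pos'])))
E
```

```text
[[ 584.8 -127.3   72. ]
 [ 591.1 -134.3   72. ]
 [ 566.  -155.8   72. ]
 [ 558.9 -149.7   72. ]] [ 575.22435937 -141.80187558   72.        ] -2.429828423907234 -2.432590316028217 34.21822915073826 9.412085815991349 9.420680080460185
[[ 569.7 -109. ]
 [ 583.8 -173.9]
 [ 607.5 -134.7]
 [ 543.1 -149.5]
 [ 591.5 -112.1]
 [ 601.8 -161.9]]
rim [ 575.38416691 -141.61920027   33.2515882 ] 0.33202881799611966
collar tool [ -5.01831761   9.26799045 -27.50036501]
collar tool [-5.00990186  9.22705941 27.39037987]
collar tool [-28.25139717   9.24795766   0.15408732]
```

```bash
python3 plan.py 575.4 -141.7 150 -2.431 40
```

```text
yaw now -2.937 d [ 62.6  11.6 -13.9] dyaw deg 29.0 n 3
[[-0.0212,0.0046,0.0005],-9.66], [[-0.0208,0.0046,0.0040],-9.66], [[-0.0199,0.0046,0.0075],-9.66],
```

Emit:
send_rows(targets=[[[-0.0212, 0.0046, 0.0005], -9.66], [[-0.0208, 0.0046, 0.004], -9.66], [[-0.0199, 0.0046, 0.0075], -9.66], [[0, 0, 0], 0], [[0, 0, 0], 0]])

```text
time: 13.65
ee_pos: [574.6, -143.1, 149.9]
orientation: [-1.572, -0.001, -2.435]
contact_force: [-0.4, 0.4, -1.1]
gripper_width: 15.7
```

Emit:
send_rows(targets=[[[0, 0, 0], 0]])

```text
time: 13.78
ee_pos: [574.7, -143.6, 150.3]
orientation: [-1.571, -0.001, -2.435]
contact_force: [0.6, 0.9, -1.2]
gripper_width: 15.7
```

```bash
python3 plan.py 575.4 -141.7 128 -2.431 40; python3 - <<'E'
from h import *
o=arm.get_obs(); print(o['ee_pos'],o['orientation'],np.array(arm.calibration('wrist')['mount'])[:3,3])
E
```

```text
yaw now -2.435 d [  0.7   1.9 -22.3] dyaw deg 0.2 n 1
[[-0.0017,0.0223,-0.0009],-0.22], 
[ 574.68974509 -143.55253663  150.27909095] [-1.57067794e+00 -5.76609482e-04 -2.43477220e+00] [ -72.43053194 -170.51141431   -0.78024524]
```

```bash
python3 - <<'E'
from h import *
o=arm.get_obs(); print(o['time'],o['ee_pos'].tolist(),o['orientation'].tolist())
im=cv2.cvtColor(arm.camera('wrist'),cv2.COLOR_RGB2BGR)
cv2.imwrite('pics/w11.png',im)
cv2.imwrite('pics/w11z.png',cv2.resize(im[130:290,180:340],None,fx=4,fy=3.7,interpolation=cv2.INTER_CUBIC))
E
```

```text
13.775 [574.6897450920098, -143.5525366306408, 150.279090954928] [-1.5706779439809806, -0.0005766094817067913, -2.434772202622124]
```

View pics/w11z.png

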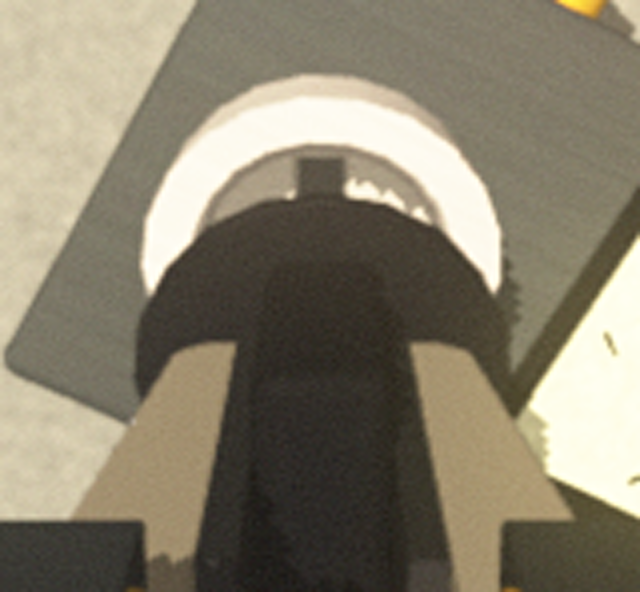

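```bash
python3 - <<'E'
from h import *
o={'ee_pos':np.array([574.6897450920098, -143.5525366306408, 150.279090954928]),'orientation':[-1.5706779439809806, -0.0005766094817067913, -2.434772202622124]}
C=cal('wrist',o);R=Ro.from_euler('xyz',o['orientation']).as_matrix()
def T(u,z): return np.round(R.T@(back(C,[(u[0]+.5)/4-.5+180,(u[1]+.5)/3.7-.5+130],z)-o['ee_pos']),2)
print('rim far',T((322,97),90),'l',T((142,250),90),'r',T((502,250),90))
print('collar far',T((322,195),141),'l',T((137,350),141),T((508,350),141))
print('slot end',T((300,158),72),T((345,158),72))
print('inner bevel far',T((322,147),90))
E
```

```text
rim far [-34.53  60.26  -1.03] l [ -3.89  60.27 -34.14] r [-3.86 60.28 32.04]
collar far [-27.8    9.26  -0.98] l [ -2.51   9.27 -28.11] [-2.49  9.28 26.25]
slot end [-18.67  78.27  -5.33] [-18.66  78.27   3.41]
inner bevel far [-24.74  60.26  -1.04]
```

Emit:
send_rows(targets=[[[-0.0016, 0.01, 0], 0], [[0, 0.01, 0], 0], [[0, 0.006, 0], 0], [[0, 0, 0], 0]])

```text
time: 14.32
ee_pos: [576.0, -142.3, 123.1]
orientation: [-1.572, -0.001, -2.434]
contact_force: [-0.2, -0.9, -2.7]
gripper_width: 15.9
```

Emit:
send_rows(targets=[[[0, 0.004, 0], 0], [[0, 0.003, 0], 0], [[0, 0, 0], 0]])

```text
time: 14.7
ee_pos: [576.4, -142.4, 116.9]
orientation: [-1.571, -0.0, -2.434]
contact_force: [0.1, -1.2, -2.7]
gripper_width: 15.8
```

Emit:
send_rows(targets=[[[0, 0.002, 0], 0], [[0, 0.002, 0], 0], [[0, 0, 0], 0]])

```text
time: 15.08
ee_pos: [576.4, -142.4, 112.9]
orientation: [-1.571, -0.0, -2.434]
contact_force: [-0.4, -0.3, -1.6]
gripper_width: 15.7
```

Emit:
send_rows(targets=[[[0, 0.001, 0], 0], [[0, 0.001, 0], 0], [[0, 0, 0], 0]])

```text
time: 15.45
ee_pos: [576.5, -142.4, 111.0]
orientation: [-1.571, -0.0, -2.434]
contact_force: [0.1, 0.4, -1.8]
gripper_width: 15.7
```

Emit:
send_rows(targets=[[[0, 0.002, 0], 0], [[0, 0.0015, 0], 0], [[0, 0.0015, 0], 0], [[0, 0, 0], 0]])

```text
time: 15.95
ee_pos: [576.4, -142.4, 105.9]
orientation: [-1.571, -0.0, -2.434]
contact_force: [0.3, -0.2, -1.9]
gripper_width: 16.0
```

Emit:
send_rows(targets=[[[0, 0.001, 0], 0], [[0, 0.001, 0], 0], [[0, 0, 0], 0]])

```text
time: 16.32
ee_pos: [576.6, -142.4, 104.2]
orientation: [-1.571, 0.0, -2.434]
contact_force: [-0.3, -0.1, 0.1]
gripper_width: 15.7
```

Emit:
send_rows(targets=[[[0, 0.0008, 0], 0], [[0, 0, 0], 0]])

```text
time: 16.58
ee_pos: [576.6, -142.4, 104.2]
orientation: [-1.57, -0.0, -2.434]
contact_force: [-3.1, 0.3, 5.5]
gripper_width: 15.6
```

Seated at the expected height with about 7 N. I'll ease off, release and check.

Emit:
send_rows(targets=[[[0, -0.0008, 0], 0], [[0, 0, 0], 0], [[0, 0, 0], 0], [[0, 0, 0], 0], [[0, 0, 0], 0]], jaw=120)

```text
time: 17.2
ee_pos: [576.5, -142.4, 104.0]
orientation: [-1.571, -0.0, -2.434]
contact_force: [-0.2, 0.4, -0.5]
gripper_width: 48.6
```

Emit:
send_rows(targets=[[[0, -0.02, 0], 0], [[0, -0.04, 0], 0], [[0, -0.04, 0], 0], [[0, 0, 0], 0], [[0, 0, 0], 0]])

```text
time: 17.82
ee_pos: [576.3, -142.5, 204.5]
orientation: [-1.57, -0.0, -2.434]
contact_force: [0.1, 0.0, 0.1]
gripper_width: 48.6
```

```bash
python3 - <<'E'
from h import *
o=arm.get_obs(); print(o['time'],o['ee_pos'].tolist(),o['orientation'].tolist(),o['contact_force'])
im=cv2.cvtColor(arm.camera('wrist'),cv2.COLOR_RGB2BGR)
cv2.imwrite('pics/w12.png',cv2.resize(im,None,fx=1.5,fy=1.5,interpolation=cv2.INTER_CUBIC))
im=cv2.cvtColor(arm.camera('scene'),cv2.COLOR_RGB2BGR)
cv2.imwrite('pics/s12.png',cv2.resize(im[130:255,110:340],None,fx=3.4,fy=3.4,interpolation=cv2.INTER_CUBIC))
im=cv2.cvtColor(arm.camera('top'),cv2.COLOR_RGB2BGR)
cv2.imwrite('pics/t12.png',cv2.resize(im[120:290,100:440],None,fx=2.3,fy=2.3,interpolation=cv2.INTER_CUBIC))
E
```

```text
17.825 [576.2984211675298, -142.45356139008928, 204.47506710891568] [-1.570401419388274, -2.1893448648446778e-05, -2.4336314574064932] [0.07271791 0.02325078 0.12837189]
```

View pics/w12.png

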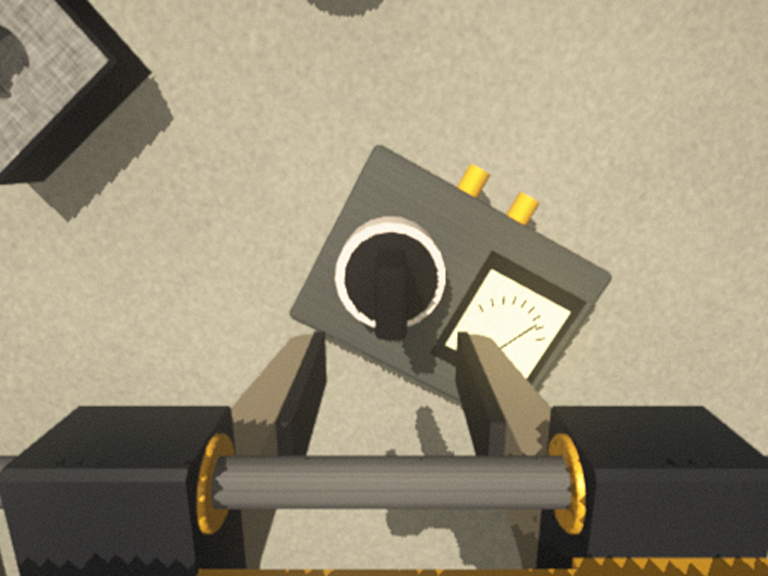

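View pics/s12.png

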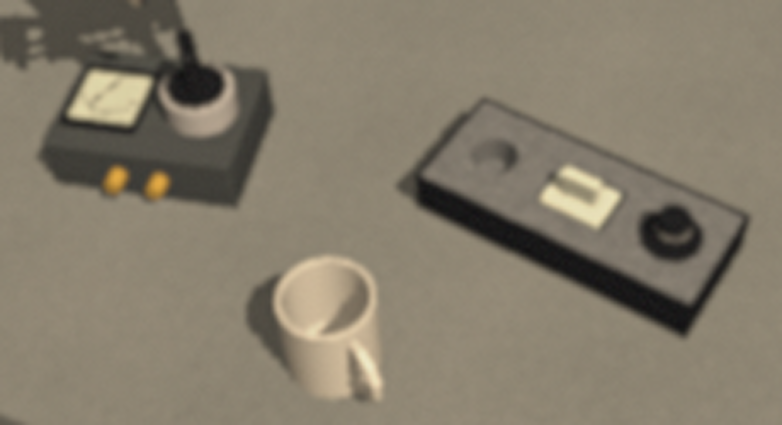

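View pics/t12.png

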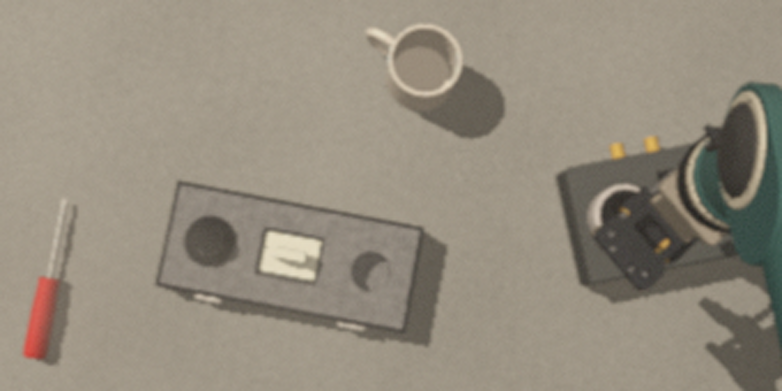

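```bash
python3 - <<'E'
from rig import arm
print(arm.job_done())
E
```

```text
the job is handed in; nothing more can be done
None
```

The cover is pressed into its foam cutout and the bar-handled element is fully home in the socket. I handed the job in at about 18 s of the 69 s allowed; it reports no verdict.

- **Cover:** I pressed it in until it stopped at a tool height of 47.9–48.0 mm. That is the height worked out for flush, and it moved no further under 24 N. Later pictures show it centred in the cutout. Flushness rests on the tool height and force, because the pictures were too coarse to confirm it to 2.5 mm.
- **Element:** I read the slot direction from the wrist camera and turned the key to match in the air. It dropped straight in, so no turning was needed under pressure. It seated at a tool height of 104.2 mm (104.25 expected) with about 7 N of press on the meter, and pictures after release show the collar centred on the rim.
- **Bystanders:** the round-knob element, mug and screwdriver look unmoved in the last top and scene pictures. I did not measure their positions numerically. The open gripper was about 100 mm above the element with no contact force.
- **Disagreement:** the wrist camera's reported mounting offset drifted by about 1–2 mm between looks. I therefore aligned both insertions on what showed together in one picture.

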